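Clear the carton sealer's catch tray and fish out the fallen spatula

TASK

Clear the carton sealer's catch tray: first stand both finished cartons upright in the blue tote, then get out the wooden spatula that has fallen in, which is longer than the tray's opening, so draw it out on the slant, handle end first, between the two cover plates. Finish while still holding the spatula in the gripper in the air, still, with all of it at least 40 mm higher than the cover plates and touching nothing else, and leave the jar, the steel cup and the pepper mill where they stand.

Things in the scene. Friction and masses are not known exactly. Their poses are not given: they have to be found in the camera images.
- tray: Fixed steel catch tray of a carton sealer, roofed at both ends by grey cover plates, open between them. Origin: centre of the opening, on the bench. Own y runs along the tray, x across. Inside: x -95 to 95, y -245 to 165 mm; floor top at z 4 mm; walls 4 mm thick, 82 high. The sealer's body, 220 (x) by 140 (y), 182 mm high, stands at y -390 to -250.
- deep_edge (a point): Middle of the deep cover's edge at the opening (tray y = -100 mm), on its top face, 86 mm above the bench; axes as the tray's. This plate is 6 mm thick (underside at 80 mm) and roofs the deep pocket, 145 mm long in -y. Yellow stripe along the edge.
- shallow_edge (a point): Middle of the other cover's edge (tray y = +100 mm), top face, 86 mm above the bench; same plate, roofing the shallow pocket, 65 mm long in +y. The opening between the two edges is 200 mm along y and 190 mm across x.
- tote: Fixed blue plastic tote, open at the top, outside 230 mm (its x) by 170 mm (its y) by 70 mm high, walls and floor 5 mm. Origin: centre of its underside.
- carton_a_centre (a point): Centre of a sealed rigid white carton with a red band, 40 mm (its x) by 44 mm (its y) by 50 mm high, 80 g, standing upright on the tray floor in the opening, in its -x half and towards -y; axes parallel to its edges, z up.
- carton_b_centre (a point): Centre of the like carton with a green band, in the -x half of the opening and towards +y.
- spatula_grip (a point): Centre (half-way up) of the wooden spatula's handle at a good grip, 115 mm from the handle end, 205 from the blade end. Handle 240 mm long, 24 wide, 18 thick; then blade 80 long, 50 wide, 10 thick, undersides flush; 320 mm over all, 0.1 kg. Own x points to the blade, z up. It lies flat on the tray floor in the +x half, along the tray, the blade in the deep pocket.
- spatula_handle_end (a point): Middle of the spatula's handle end face, 9 mm above its underside; axes as for spatula_grip. At the start it lies in the opening or up to 65 mm under the shallow cover.
- spatula_blade_end (a point): Middle of the blade's end, 9 mm above its underside; axes as for spatula_grip.
- jar: Bystander: amber glass jar with red cap, 64 mm across, 100 mm high; origin at the centre of its underside.
- cup: Bystander: steel cup, 80 mm across, 90 mm high; origin at the centre of its underside.
- mill: Bystander: dark wooden pepper mill, 54 mm across, 155 mm high; origin at the centre of its underside.

How it is judged:
By the outcome, as a careful person would: the job done as asked, in the order asked, and still so for the second after the job is handed in, while the arm keeps its last pose, push and grip.
It also fails if it takes over 72 s, if anything falls off the work surface, if the arm or the gripper's body presses on something with over 40 N, if the wrist force passes 120 N, or if a joint passes its speed limit or range.

ROBOT

A 6-joint arm with a two-finger parallel gripper is mounted at the origin on the work surface. World frame = base frame: x ahead of the robot, y to its left, z up, the work surface at z = 0. Lengths are in m, angles in rad, forces in N, time in s.
With the tool pointing down it reaches from about 0.35 to 0.975 m from the base axis. Payload 7.1 kg.
Tool frame: the origin (TCP) lies at the very end of the fingers, on their centre line; the grasp point (between the pads) lies manip.hold_point_z behind it (manip.hold_point_z is the distance from the TCP to the grasp point, in m); z points along the fingers, y is the line along which they close (so a half turn about z gives the same grasp; the last joint's range is limited). The gripper opens to 88 mm and grips with 3 to 60 N. Pads are 20 mm wide; open, the fingers measure 115 mm over their backs; the gripper's body (75 mm by 178 mm) begins 61 mm behind the grasp point.
Start: joints at [1.132, 0.423, 1.63, -0, 1.089, -0.019], TCP at [0.255, 0.571, 0.186] pointing down, gripper open.
Joint ranges: [-3, 3], [-0.9, 2.11], [0.09, 2.58], [-1.31, 4.45], [0.11, 2.69], [-2.54, 2.54]. Speed limits (rad/s): [2.39, 2.39, 3.01, 3.14, 3.14, 3.14].

INTERFACE

Orientations are given as a unit quaternion [x, y, z, w].
In Python, from cell import manip, grab_frame, workorder gives the robot as it stands.
- The arm moves only by the shell command python3 -m inch 'ROWS' [OPENING]. ROWS is JSON, one flat list of numbers, 4 for each row, row after row: the shift along the tool's x, y, z in cm, then the turn about the tool's z in rad. In form: [x, y, z, spin, x, y, z, spin, ...]. A call has 1 to 8 rows; each row is the pose to reach, as a shift and turn from the pose commanded when the call began, along the tool's axes at that moment; what a row does not reach only later rows make up. A row lasts 1/10 s, in which the tool goes at most 50 mm and 8.59 degrees, less where a joint would pass 70% of its speed; a pose out of reach is approached as far as the arm can. A call with a gripper value outside its range is refused whole. OPENING is the opening, from 0 (shut) to 1 (fully open), set as the call begins (- or left out, the last holds). The fingers move at their own pace and stop on an object; the grip force is fixed at half the most. Time passes only in rows, so rows that repeat a pose let the fingers close. It gives the time, the measured TCP pose, the force, the opening and the grip force at its end, in the units of the state.
- manip.get_state(): the state, without advancing time (a new reading comes with each control period).
- grab_frame(name): name is "scene" or "side" or "wrist"; returns a dict with "img" (420x560x3 uint8, red, green, blue), "mtx" (3x3 intrinsics, pixels), "eye" and "attitude" of the camera in the world. Camera axes: x right, y down, z forward; pixel columns grow to the right and rows downward; lengths in m; the calibration is good to about 2 mm. A picture is of the moment at which its call begins. There is no depth.
- workorder.finish_job(): hands the job in; it is judged then, once.
The state is a dict: "t": time; "q": joint angles; "joint_vel": joint speeds; "effort": joint torques, N m; "eef_pos": TCP position; "tcp_rot": TCP orientation; "force": force on the tool from outside, world axes, zero at the start; "wrist_torque": the same for the moment, N m; "gripper_width": finger opening in m; "gripper_force": force on a finger pad.
Only numpy, scipy, OpenCV 4.12 (cv2) and the standard library are available. Lean on these libraries where they do the work, as an engineer would, in place of code of your own. Each camera call takes 0.05 s, during which the arm holds its last target. There are 200 camera calls.

## Working session

There is one attempt and no reset: what is moved stays moved. The work goes in short steps, Python scripts to look and compute and a shell command to move; the robot and the scene stay as the last step left them, time stands still between calls to the robot, and variables do not carry over. Pictures are saved under pics/ and viewed, at most 10 in all, crops included, and the job is handed in when it is done.

```bash
ls; mkdir -p pics
python3 - <<'E'
from cell import manip, grab_frame
import cv2
print(manip.hold_point_z, manip.get_state())
for n in ("scene","side"):
    f=grab_frame(n); cv2.imwrite(f"pics/{n}0.png",f["img"][:,:,::-1]); print(n,f["mtx"],f["eye"],f["attitude"])
E
```

```text
pics
0.0187 {'t': 0.0, 'q': array([ 1.13200682e+00,  4.23831508e-01,  1.63067007e+00, -4.14100425e-05,
        1.08859265e+00, -1.89939461e-02]), 'joint_vel': array([-0.00339452,  0.00016859, -0.00137548,  0.00065379, -0.00044729,
       -0.00024952]), 'effort': array([ 1.57966799e-03, -5.44631016e+01, -2.73668200e+01,  6.44223858e-02,
        2.28519947e-02, -1.24249409e-04]), 'eef_pos': array([0.25446335, 0.57019631, 0.18511539]), 'tcp_rot': array([ 2.08350461e-01,  9.78053946e-01, -7.35367274e-04, -1.52493936e-04]), 'force': array([-0.49336884,  0.08309303,  0.11833904]), 'wrist_torque': array([-0.02655216,  0.05331667, -0.00954337]), 'gripper_force': 0.0, 'gripper_width': 0.0875852044283158}
scene [[460.81775631   0.         273.82076036]
 [  0.         460.81775631 213.90535971]
 [  0.           0.           1.        ]] [1.19350561 0.69973683 0.80996284] [ 0.29737247  0.85479246 -0.39839178 -0.14894107]
side [[407.84891007   0.         278.25021553]
 [  0.         407.84891007 214.23144567]
 [  0.           0.           1.        ]] [ 0.23891147 -0.46665043  0.64620418] [ 0.86878789 -0.29595657  0.12967919 -0.3752341 ]
```

View pics/scene0.png

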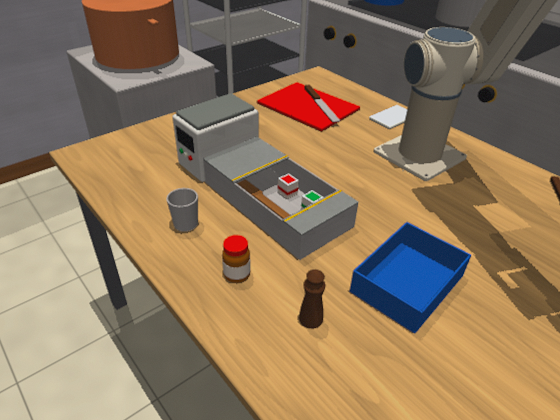

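View pics/side0.png

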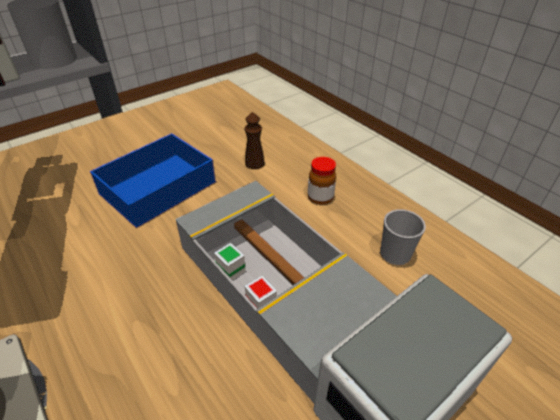

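The scene view shows the tray with the red carton at (288,182), the green one at (313,199), the spatula at about (260,195), and the tote at (410,275). In the side view the cartons are at (260,290) and (230,255), the handle end is at (240,226), and the stripes are at (232,212) and (305,285).

```bash
cat > h.py <<'E'
import numpy as np, cv2
from scipy.spatial.transform import Rotation as R
from cell import manip, grab_frame
def ray(f,uv,z):
    uv=np.atleast_2d(np.array(uv,float)); d=np.c_[uv,np.ones(len(uv))]@np.linalg.inv(f["mtx"]).T
    d=d@R.from_quat(f["attitude"]).as_matrix().T
    e=np.array(f["eye"]); return (e+d*((z-e[2])/d[:,2])[:,None])[:,:2]
def comps(f,lo,hi,amin=25):
    m=cv2.inRange(cv2.cvtColor(f["img"],cv2.COLOR_RGB2HSV),lo,hi)
    cs,_=cv2.findContours(m,cv2.RETR_EXTERNAL,cv2.CHAIN_APPROX_NONE)
    return [c[:,0,:] for c in sorted(cs,key=cv2.contourArea,reverse=True) if cv2.contourArea(c)>=amin]
def cen(c):
    M=cv2.moments(c); return M["m10"]/M["m00"],M["m01"]/M["m00"]
def delta(p,rz=None):
    "shift in tool axes (cm) from measured TCP to world p"
    s=manip.get_state(); return R.from_quat(s["tcp_rot"]).inv().apply(np.array(p)-s["eef_pos"])*100
E
python3 - <<'E'
from h import *
np.set_printoptions(precision=4,suppress=True)
for n in ("scene","side"):
    f=grab_frame(n); print(n)
    for nm,lo,hi,z in (("yellow",(20,150,110),(32,255,255),.086),("red",(0,200,120),(6,255,255),.054),("green",(55,150,80),(75,255,255),.054),("blue",(105,150,40),(125,255,255),.07)):
        for c in comps(f,lo,hi)[:5]:
            w=ray(f,c,z); r=cv2.minAreaRect(w.astype(np.float32)*1000)
            print(nm,cv2.boundingRect(c),ray(f,cen(c),z)[0],[np.round(v,1) for v in r[:2]],round(r[2],1))
E
```

```text
scene
yellow (284, 190, 58, 32) [0.5408 0.0604] [array([533.4,  60.3]), array([199.7,   5.3])] 1.2
red (258, 83, 75, 47) [ 0.1593 -0.4276] [array([ 120.6, -415.7]), array([229.4, 304.7])] 8.7
red (313, 89, 47, 30) [ 0.0401 -0.3431] [array([  15.5, -361.6]), array([243.7, 107.9])] 69.1
red (224, 235, 24, 18) [0.7534 0.0282] [array([752.5,  27.5]), array([59.1, 55.1])] 53.7
red (282, 176, 12, 7) [ 0.4822 -0.0989] [array([482.2, -99.2]), array([24. , 27.2])] 1.7
green (306, 192, 14, 9) [0.481  0.0031] [array([481. ,   2.9]), array([25.1, 30.3])] 5.0
blue (350, 223, 121, 110) [0.5212 0.3566] [array([508.1, 348.3]), array([281.4, 181.9])] 8.4
blue (365, 0, 39, 6) [-1.0819 -1.0814] [array([-1074.3, -1070.4]), array([100.1, 224.4])] 55.0
side
yellow (258, 253, 90, 61) [ 0.5285 -0.1565] [array([ 539.7, -156.4]), array([199.8,   5.7])] 1.0
yellow (190, 193, 84, 44) [0.5246 0.06  ] [array([535. ,  60.3]), array([199.4,   5.7])] 1.2
red (312, 157, 24, 15) [0.8229 0.1058] [array([823.4, 105.8]), array([57.5, 57.2])] 52.5
red (250, 280, 21, 17) [ 0.4833 -0.1009] [array([ 483.5, -100.7]), array([28.3, 25.4])] 89.9
green (220, 247, 19, 14) [0.4831 0.0016] [array([483.4,   2. ]), array([25. , 29.2])] 3.0
blue (91, 135, 124, 92) [0.4633 0.2849] [array([475.1, 295.9]), array([249.6, 234.7])] 8.2
```

```bash
cat >> h.py <<'E'
def go(p,yaw=None):
    "print tool-axis shift (cm) and spin to bring TCP to p with tool y at world angle yaw (deg, mod 180)"
    s=manip.get_state(); M=R.from_quat(s["tcp_rot"]).as_matrix(); a=np.degrees(np.arctan2(M[1,1],M[0,1]))
    sp=0 if yaw is None else -np.radians((yaw-a+90)%180-90)
    print("t",round(s["t"],2),"tcp",s["eef_pos"].round(4),"ya",round(a,1),"w",round(s["gripper_width"],4),"F",s["force"].round(1),"| rows",delta(p).round(2),"spin",round(sp,3))
E
python3 -m inch '[-44,-42.6,-3,-0.44,-44,-42.6,-3,-0.44,-44,-42.6,-3,-0.44,-44,-42.6,-3,-0.44,-44,-42.6,-3,-0.44,-44,-42.6,-3,-0.44,-44,-42.6,-3,-0.44,-44,-42.6,-3,-0.44]' 0.7
python3 -c "
from h import *
go((.482,.002,.2),91.5)"
```

```text
t: 1.0
eef_pos: [0.4039, 0.1981, 0.2057]
tcp_rot: [-0.01, 1.0, 0.0, 0.0]
force: [0.5, 0.3, -0.2]
gripper_width: 0.0614
gripper_force: 0.0
t 1.0 tcp [0.4039 0.1981 0.2057] ya 91.2 w 0.0614 F [ 0.5  0.3 -0.2] | rows [ -7.41 -19.77   0.57] spin -0.006
```

```bash
python3 -m inch '[-7.4,-19.8,-3,0,-7.4,-19.8,-3,0,-7.4,-19.8,-3,0,-7.4,-19.8,-3,0,-7.4,-19.8,-3,0,-7.4,-19.8,-3,0,-7.4,-19.8,-3,0]' 0.68
python3 - <<'E'
from h import *
f=grab_frame("wrist"); cv2.imwrite("pics/w1.png",f["img"][:,:,::-1]); print(f["eye"])
for nm,lo,hi,z in (("red",(0,200,120),(6,255,255),.054),("green",(55,150,80),(75,255,255),.054),("yellow",(20,150,110),(32,255,255),.086)):
    for c in comps(f,lo,hi)[:3]:
        w=ray(f,c,z); r=cv2.minAreaRect(w.astype(np.float32)*1000)
        print(nm,cv2.boundingRect(c),ray(f,cen(c),z)[0].round(4),np.round(r[1],1),round(r[2],1))
go((.482,.002,.018),91.5)
E
```

```text
t: 1.7
eef_pos: [0.4808, 0.0043, 0.235]
tcp_rot: [-0.01, 1.0, 0.0, -0.001]
force: [0.2, -0.0, -0.5]
gripper_width: 0.0598
gripper_force: 0.0
[0.40979648 0.00319501 0.43380598]
red (180, 172, 26, 21) [ 0.4824 -0.1005] [26. 32.] 1.2
green (259, 172, 27, 23) [0.4819 0.0015] [27.7 32.5] 4.8
yellow (314, 149, 11, 148) [0.5201 0.0593] [189.2   6.3] 1.1
yellow (130, 149, 20, 118) [ 0.5074 -0.1572] [146.4   6.6] 1.2
yellow (398, 290, 11, 45) [0.6418 0.1793] [69.3  7.8] 15.7
t 1.75 tcp [0.4806 0.0047 0.235 ] ya 91.2 w 0.0594 F [-0.2  0.   0.1] | rows [-0.16 -0.29 21.7 ] spin -0.005
```

View pics/w1.png

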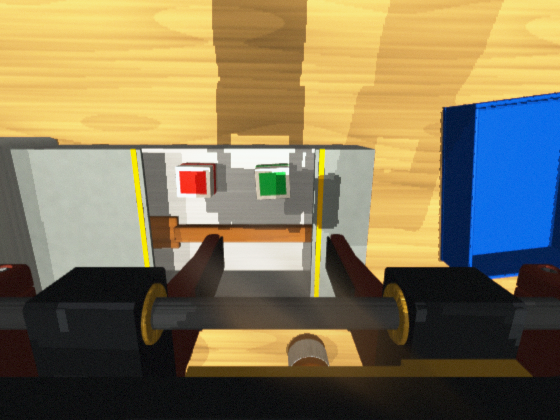

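Wrist view: red carton at (195,182), green at (272,182). The spatula handle runs along row 233, from the blade shoulder at column 178 to the shallow stripe at column 315. The tote is at the right. Next I pick up the green carton.

```bash
python3 -m inch '[-0.1,-0.3,5,-0.06,-0.1,-0.3,10,-0.06,-0.1,-0.3,14,-0.06,-0.1,-0.3,17,-0.06,-0.1,-0.3,19,-0.06,-0.1,-0.3,21,-0.06,-0.1,-0.3,21.7,-0.06,-0.1,-0.3,21.7,-0.06]'
python3 -m inch '[0,0,0,0,0,0,0,0,0,0,0,0,0,0,0,0,0,0,0,0]' 0.3
python3 -c "
from h import *
go((.482,.002,.13),91.5)"
```

```text
t: 2.55
eef_pos: [0.4814, 0.0018, 0.0177]
tcp_rot: [-0.041, 0.999, 0.0, -0.001]
force: [-0.0, -0.4, 0.2]
gripper_width: 0.0596
gripper_force: 0.0
t: 3.05
eef_pos: [0.4829, 0.0004, 0.0189]
tcp_rot: [-0.04, 0.999, -0.0, 0.0]
force: [0.4, 0.9, -0.1]
gripper_width: 0.0269
gripper_force: 0.0
t 3.05 tcp [4.829e-01 4.000e-04 1.890e-02] ya 94.6 w 0.0269 F [ 0.4  0.9 -0.1] | rows [  0.07   0.16 -11.11] spin 0.054
```

Run:
```python
from h import *
f=grab_frame("side"); cv2.imwrite("pics/s1.png",cv2.resize(f["img"][150:350,150:400,::-1],None,fx=3,fy=3))
```

```text
(no output)
```

View pics/s1.png

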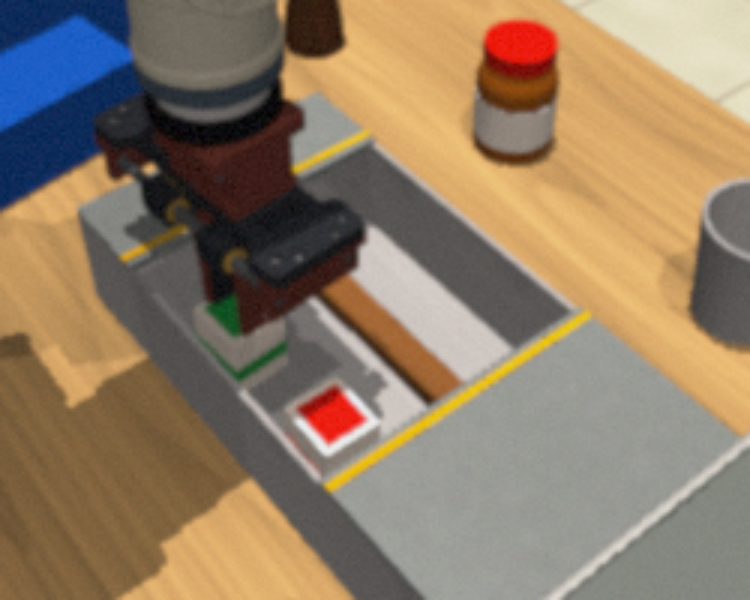

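The crop shows the green carton at about (240,330), apparently unmoved. Its -y face is clear and the fingers sit behind or above it, so the grasp missed. I'll compare the fingers' image with the reported TCP.

Run:
```python
from h import *
s=manip.get_state(); M=R.from_quat(s["tcp_rot"]).as_matrix(); print(s["eef_pos"],M.round(3).tolist(),s["gripper_width"],s["force"],s["wrist_torque"])
for n in ("side","scene"):
    f=grab_frame(n)
    if n=="scene": cv2.imwrite("pics/c2.png",cv2.resize(f["img"][100:260,200:400,::-1],None,fx=3.5,fy=3.5))
    def pr(p):
        c=R.from_quat(f["attitude"]).inv().apply(np.array(p)-f["eye"]); v=f["mtx"]@c; return (v[:2]/v[2]).round(0)
    print(n,"tcp",pr(s["eef_pos"]),"+-y body",[pr(s["eef_pos"]+M@[0,a,-.08]) for a in(-.02,.02)],"carton",pr((.482,.0015,.054)))
    for c in comps(f,(55,150,80),(75,255,255),8)[:3]: print(cv2.boundingRect(c),ray(f,cen(c),.054))
```

```text
[4.82756657e-01 4.43507707e-04 1.87276872e-02] [[-0.997, -0.08, 0.0], [-0.08, 0.997, -0.0], [-0.0, -0.0, -1.0]] 0.026365977585685166 [-0.33175204 -0.14500198  0.05160297] [0.0646733  0.09220676 0.01418887]
side tcp [230. 266.] +-y body [array([234., 244.]), array([221., 232.])] carton [228. 254.]
(220, 250, 9, 11) [[0.47578359 0.00380735]]
scene tcp [311. 206.] +-y body [array([307., 179.]), array([318., 186.])] carton [312. 196.]
(307, 193, 6, 7) [[ 0.48557814 -0.00085341]]
```

View pics/c2.png

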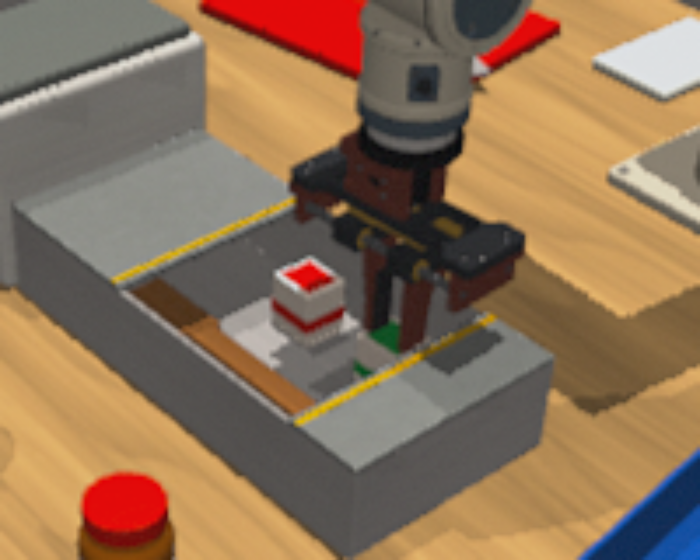

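In the scene crop the visible finger tips end at about (415,345), right at the green top. Either the real tips are higher than reported or the picture misleads. I'll raise the arm clear and check the tip position in two views.

```bash
python3 -m inch '[0,0,-2,0,0,0,-5,0,0,0,-8,0,0,0,-11,0,0,0,-11,0,0,0,-11,0]'
python3 - <<'E'
from h import *
s=manip.get_state(); M=R.from_quat(s["tcp_rot"]).as_matrix(); print(s["eef_pos"],s["gripper_width"])
out=[]
for n,(x,y) in (("side",(150,130)),("scene",(230,100))):
    f=grab_frame(n)
    def pr(p):
        c=R.from_quat(f["attitude"]).inv().apply(np.array(p)-f["eye"]); v=f["mtx"]@c; return (v[:2]/v[2])
    out.append(cv2.resize(f["img"][y:y+180,x:x+130,::-1],None,fx=3,fy=3))
    print(n,"crop px: finger tips",[((pr(s["eef_pos"]+M@[0,a,0])-(x,y))*3).round(0) for a in(-.013,.013)],"body",[((pr(s["eef_pos"]+M@[0,a,-.08])-(x,y))*3).round(0) for a in(-.013,.013)])
    for c in comps(f,(55,150,80),(75,255,255),8)[:3]: print(cv2.boundingRect(c),ray(f,cen(c),.054))
cv2.imwrite("pics/c3.png",np.hstack(out))
E
```

```text
t: 3.8
eef_pos: [0.4829, 0.0005, 0.1288]
tcp_rot: [-0.04, 0.999, -0.0, 0.001]
force: [-0.8, 0.5, -0.1]
gripper_width: 0.0265
gripper_force: 0.0
[0.48288847 0.00048356 0.12883338] 0.026531579497933697
side crop px: finger tips [array([240., 300.]), array([214., 277.])] body [array([229., 198.]), array([201., 175.])]
(220, 247, 19, 14) [[0.48261432 0.00196609]]
scene crop px: finger tips [array([239., 213.]), array([261., 225.])] body [array([246., 133.]), array([269., 146.])]
(310, 192, 8, 9) [[0.47998048 0.00442174]]
```

View pics/c3.png

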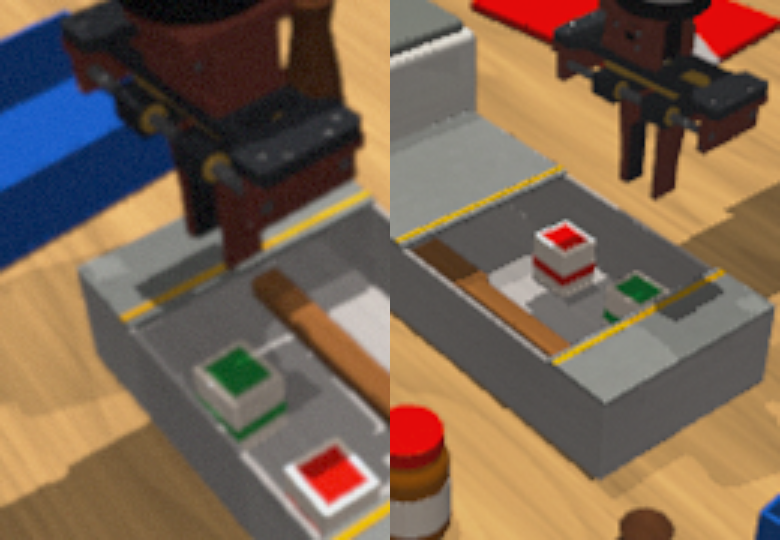

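Side crop tips are at (242,262) and (205,240), and scene crop tips at (630,180) and (660,195). Both are about 30–35 mm above where the reported TCP projects, while x and y agree. So the real tip height is roughly the reported z plus 0.03–0.035, and I'll allow for that and watch the force.

```bash
python3 -m inch '[0,0,3,0,0,0,6,0,0,0,8,0,0,0,10,0,0,0,11,0,0,0,12,0,0,0,12.5,0,0,0,12.5,0]' 0.68
python3 -m inch '[0,0,0.5,0,0,0,1,0,0,0,1.5,0,0,0,1.8,0,0,0,1.8,0]'
python3 -m inch '[0,0,0,0,0,0,0,0,0,0,0,0,0,0,0,0]' 0.3
```

```text
t: 4.7
eef_pos: [0.4823, 0.0005, 0.003]
tcp_rot: [-0.04, 0.999, 0.0, -0.0]
force: [0.5, -0.6, -0.1]
gripper_width: 0.0599
gripper_force: 0.0
t: 5.2
eef_pos: [0.4823, 0.0005, -0.0149]
tcp_rot: [-0.04, 0.999, 0.0, -0.0]
force: [-0.3, 0.1, 0.1]
gripper_width: 0.0599
gripper_force: 0.0
t: 5.6
eef_pos: [0.4827, 0.0005, -0.0144]
tcp_rot: [-0.04, 0.999, -0.0, 0.0]
force: [-0.2, 0.0, 0.5]
gripper_width: 0.0443
gripper_force: 30.0
```

```bash
python3 -m inch '[0,0,-3,0,0,0,-7,0,0,0,-11,0,-1,5,-13,0,-2,9,-13,0,-3,13,-13,0]'
python3 -m inch '[-4,20.5,0,-0.06,-4,20.5,0,-0.06,-4,20.5,0,-0.06,-4,20.5,0,-0.06,-4,20.5,0,-0.06,-4,20.5,0,-0.06,-4,20.5,0,-0.06]'
python3 - <<'E'
from h import *
go((.526,.3405,-.012),98.3)
f=grab_frame("side"); 
for z,(lo,hi) in ((.07,((105,150,40),(125,255,255))),):
    c=comps(f,lo,hi)[0]; print(cv2.boundingRect(c))
x,y=60,60; cv2.imwrite("pics/c4.png",cv2.resize(f["img"][y:y+190,x:x+220,::-1],None,fx=3,fy=3))
E
```

```text
t: 6.2
eef_pos: [0.503, 0.1341, 0.1169]
tcp_rot: [-0.04, 0.999, 0.0, 0.001]
force: [1.1, -0.3, -1.1]
gripper_width: 0.0437
gripper_force: 30.0
t: 6.9
eef_pos: [0.5248, 0.3387, 0.1149]
tcp_rot: [-0.07, 0.998, -0.001, -0.001]
force: [-0.4, 0.4, -1.3]
gripper_width: 0.044
gripper_force: 30.0
t 6.9 tcp [0.5248 0.3387 0.1149] ya 98.0 w 0.044 F [-0.4  0.4 -1.3] | rows [-0.17  0.17 12.69] spin -0.005
(91, 137, 123, 90)
```

View pics/c4.png

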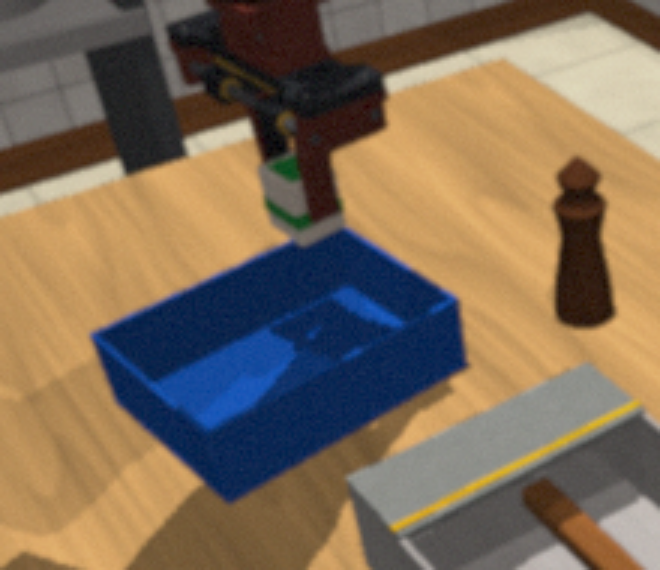

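The crop shows the green carton held upright. The tote's rim corners are at about (95,338), (340,232), (462,300) and (200,432).

```bash
python3 - <<'E'
from h import *
f=grab_frame("side"); w=ray(f,np.array([(95,338),(340,232),(462,300),(200,432)])/3+60,.07); print(w.round(3).tolist(),w.mean(0))
E
python3 -m inch '[-0.1,0.1,4,0,-0.1,0.1,8,0,-0.1,0.1,11,0,-0.1,0.1,12,0,-0.1,0.1,12.4,0,-0.1,0.1,12.6,0,-0.1,0.1,12.6,0]'
```

```text
[[0.359, 0.391], [0.578, 0.411], [0.609, 0.262], [0.38, 0.238]] [0.4817335  0.32525062]
t: 7.7
eef_pos: [0.5274, 0.3415, -0.0092]
tcp_rot: [-0.07, 0.998, 0.001, 0.001]
force: [0.0, 0.1, -1.1]
gripper_width: 0.0442
gripper_force: 30.0
```

```bash
python3 -m inch '[0,0,0.2,0,0,0,0.4,0,0,0,0.4,0]'
python3 -m inch '[0,0,0,0,0,0,0,0,0,0,0,0]' 0.64
python3 -m inch '[0,0,-3,0,0,0,-8,0,0,0,-12,0,0,-5,-13,0,0,-10,-13,0,0,-15,-13,0,0,-20,-13,0,0,-25,-13,0]' 0.66
python3 -c "
from h import *
go((.4825,-.1005,.10),91.2)"
```

```text
t: 8.0
eef_pos: [0.5271, 0.3417, -0.0134]
tcp_rot: [-0.07, 0.998, 0.0, 0.001]
force: [-0.6, -0.8, 3.6]
gripper_width: 0.0439
gripper_force: 30.0
t: 8.3
eef_pos: [0.5263, 0.3412, -0.0146]
tcp_rot: [-0.07, 0.998, -0.0, 0.0]
force: [0.4, 0.1, -0.2]
gripper_width: 0.0562
gripper_force: 0.0
t: 9.1
eef_pos: [0.5611, 0.0928, 0.1156]
tcp_rot: [-0.07, 0.998, -0.0, 0.0]
force: [1.7, -0.5, 0.7]
gripper_width: 0.058
gripper_force: 0.0
t 9.1 tcp [0.5611 0.0928 0.1156] ya 98.1 w 0.058 F [ 1.7 -0.5  0.7] | rows [ 10.5  -18.04   1.56] spin 0.12
```

```bash
python3 -m inch '[10.5,-18,0,0.12,10.5,-18,0,0.12,10.5,-18,0,0.12,10.5,-18,0,0.12,10.5,-18,0,0.12,10.5,-18,0,0.12,10.5,-18,0,0.12]' 0.62
python3 -c "
from h import *
go((.4825,-.0995,-.0145),91.2)"
```

```text
t: 9.8
eef_pos: [0.4829, -0.0978, 0.1155]
tcp_rot: [-0.01, 1.0, 0.0, 0.0]
force: [0.2, 0.4, -0.4]
gripper_width: 0.0549
gripper_force: 0.0
t 9.8 tcp [ 0.4829 -0.0978  0.1155] ya 91.1 w 0.0549 F [ 0.2  0.4 -0.4] | rows [ 0.05 -0.17 13.  ] spin -0.001
```

```bash
python3 -m inch '[0,-0.15,3,0,0,-0.15,6,0,0,-0.15,8,0,0,-0.15,10,0,0,-0.15,11.5,0,0,-0.15,12.5,0,0,-0.15,13,0,0,-0.15,13,0]'
python3 -m inch '[0,0,0,0,0,0,0,0,0,0,0,0,0,0,0,0]' 0.3
```

```text
t: 10.6
eef_pos: [0.4825, -0.0991, -0.0149]
tcp_rot: [-0.011, 1.0, 0.0, -0.0]
force: [0.1, -0.2, 1.0]
gripper_width: 0.0543
gripper_force: 0.0
t: 11.0
eef_pos: [0.483, -0.0999, -0.0139]
tcp_rot: [-0.01, 1.0, -0.0, 0.001]
force: [0.6, 0.9, 4.0]
gripper_width: 0.0441
gripper_force: 29.9
```

```bash
python3 -m inch '[0,0,-3,0,0,0,-7,0,0,0,-11,0,0,4,-13,0,1,9,-13,0,1,14,-13,0,2,19,-13,0,2,24,-13,0]'
python3 -m inch '[1.8,18.5,0,-0.12,1.8,18.5,0,-0.12,1.8,18.5,0,-0.12,1.8,18.5,0,-0.12,1.8,18.5,0,-0.12,1.8,18.5,0,-0.12,1.8,18.5,0,-0.12]'
python3 -c "
from h import *
go((.437,.325,-.010),98)"
```

```text
t: 11.8
eef_pos: [0.456, 0.1392, 0.1156]
tcp_rot: [-0.01, 1.0, -0.0, -0.0]
force: [1.0, 0.3, -1.2]
gripper_width: 0.0439
gripper_force: 29.9
t: 12.5
eef_pos: [0.4356, 0.3212, 0.1152]
tcp_rot: [-0.07, 0.998, -0.0, -0.0]
force: [-1.1, 0.4, -1.2]
gripper_width: 0.0438
gripper_force: 29.9
t 12.5 tcp [0.4356 0.3212 0.1152] ya 98.0 w 0.0438 F [-1.1  0.4 -1.2] | rows [-0.21  0.36 12.52] spin -0.0
```

```bash
python3 -m inch '[-0.2,0.2,4,0,-0.2,0.2,8,0,-0.2,0.2,11,0,-0.2,0.2,12.2,0,-0.2,0.2,12.5,0,-0.2,0.2,12.7,0,-0.2,0.2,12.8,0,-0.2,0.2,12.8,0]'
python3 -m inch '[0,0,0,0,0,0,0,0,0,0,0,0]' 0.64
python3 -m inch '[0,0,-3,0,0,0,-8,0,0,0,-13,0,0,0,-18,0,4,-4,-20,0,8,-8,-22,0]' 0.64
python3 - <<'E'
from h import *
for n in ("scene","side"):
    f=grab_frame(n); cv2.imwrite(f"pics/{n}5.png",f["img"][:,:,::-1])
    for nm,lo,hi in (("red",(0,200,120),(6,255,255)),("green",(55,150,80),(75,255,255))):
        print(n,nm,[ray(f,cen(c),.055)[0].round(3) for c in comps(f,lo,hi)])
a=cv2.imread("pics/side5.png")[120:330,80:380]; cv2.imwrite("pics/c5.png",cv2.resize(a,None,fx=2.6,fy=2.6))
go((0,0,0),0)
E
```

```text
t: 13.3
eef_pos: [0.4384, 0.3252, -0.0114]
tcp_rot: [-0.07, 0.998, 0.001, 0.001]
force: [-0.6, -0.3, -0.8]
gripper_width: 0.0437
gripper_force: 29.9
t: 13.6
eef_pos: [0.4378, 0.325, -0.0121]
tcp_rot: [-0.07, 0.998, 0.0, 0.0]
force: [0.3, 0.7, -0.1]
gripper_width: 0.0559
gripper_force: 0.0
t: 14.2
eef_pos: [0.3811, 0.2494, 0.2026]
tcp_rot: [-0.071, 0.998, 0.001, 0.001]
force: [0.7, -0.8, -0.0]
gripper_width: 0.056
gripper_force: 0.0
scene red [array([ 0.161, -0.425]), array([ 0.042, -0.342]), array([0.754, 0.029]), array([0.436, 0.327])]
scene green [array([0.525, 0.343])]
side red [array([0.821, 0.105]), array([0.438, 0.326])]
side green [array([0.528, 0.342])]
t 14.3 tcp [0.378  0.2464 0.2025] ya 98.0 w 0.0559 F [-0.2 -0.2 -0.6] | rows [ 40.87 -19.14  20.24] spin -1.431
```

View pics/c5.png

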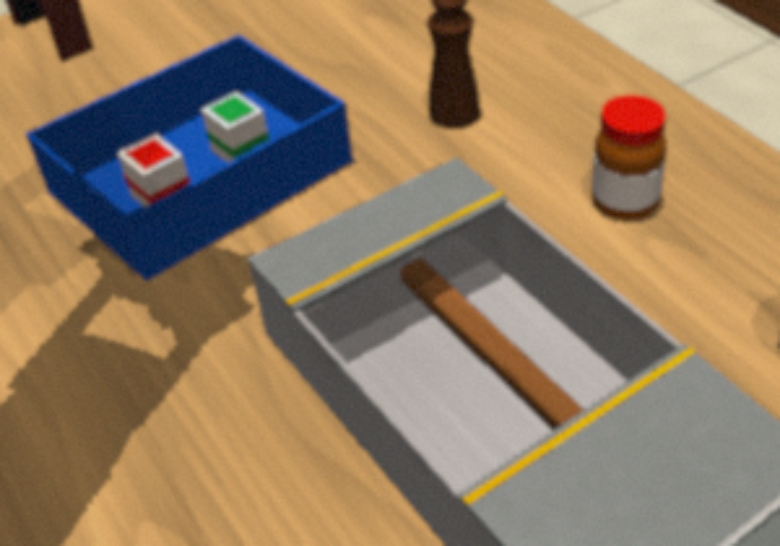

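Both cartons stand upright in the tote. The handle runs from about crop (413,266) to the deep stripe at (570,410). Next I measure it on its top plane.

Run:
```python
from h import *
f=dict(grab_frame("side"))
m=np.zeros(f["img"].shape[:2],np.uint8); cv2.fillPoly(m,[np.int32([(206,240),(272,201),(330,258),(262,306)])],255)
f["img"]=cv2.bitwise_and(f["img"],f["img"],mask=m)
for c in comps(f,(5,110,30),(22,255,255),60)[:3]:
    w=ray(f,c,.022).astype(np.float32)
    print(cv2.boundingRect(c),w[w[:,1].argmax()],w[w[:,1].argmin()],np.round(cv2.minAreaRect(w*1000),1) if 0 else cv2.minAreaRect(w*1000))
for p in [(239.6,222.3),(299.2,276.9)]: print(ray(f,p,.022))
f=dict(grab_frame("scene")); h=cv2.cvtColor(f["img"],cv2.COLOR_RGB2HSV)
for r in (185,192,200,206,212): print(r,h[r,235:310,1].tolist()[::2])
```

```text
(235, 220, 68, 64) [0.55819404 0.09438645] [ 0.56610596 -0.11138383] ((562.2603149414062, -8.523674011230469), (28.27597427368164, 205.96990966796875), 1.6737158298492432)
[[0.56392069 0.08880555]]
[[ 0.57116911 -0.10591225]]
185 [18, 20, 67, 174, 160, 167, 163, 156, 171, 113, 9, 12, 14, 12, 15, 14, 14, 15, 12, 16, 16, 16, 18, 19, 17, 14, 19, 18, 19, 16, 16, 18, 18, 15, 18, 18, 18, 13]
192 [15, 18, 12, 12, 13, 16, 19, 152, 172, 158, 175, 171, 174, 181, 20, 18, 18, 17, 16, 17, 20, 20, 19, 16, 19, 20, 18, 19, 18, 18, 18, 19, 20, 19, 16, 13, 16, 18]
200 [12, 18, 18, 15, 15, 15, 16, 18, 15, 16, 16, 20, 123, 178, 174, 172, 181, 188, 53, 15, 18, 17, 19, 18, 17, 19, 16, 16, 17, 17, 16, 18, 18, 16, 17, 16, 18, 17]
206 [16, 15, 12, 15, 12, 12, 9, 15, 15, 15, 16, 16, 15, 10, 14, 21, 118, 176, 172, 174, 178, 187, 50, 12, 16, 19, 16, 15, 15, 18, 19, 19, 17, 17, 17, 11, 7, 125]
212 [140, 139, 141, 77, 18, 12, 18, 12, 15, 12, 13, 12, 18, 18, 16, 12, 18, 17, 15, 18, 159, 176, 176, 173, 176, 189, 47, 15, 16, 15, 6, 53, 210, 255, 56, 4, 7, 7]
```

```bash
python3 -m inch '[-14.7,-29.1,-2,1.68,-14.7,-29.1,-2,1.68,-14.7,-29.1,-2,1.68,-14.7,-29.1,-2,1.68,-14.7,-29.1,-2,1.68,-14.7,-29.1,-2,1.68,-14.7,-29.1,-2,1.68,-14.7,-29.1,-2,1.68]' 0.6
python3 -c "
from h import *
go((.5645,-.0215,.11),1.67)"
```

```text
t: 15.2
eef_pos: [0.5703, -0.021, 0.2199]
tcp_rot: [0.509, 0.86, -0.0, 0.0]
force: [0.2, 0.3, -0.2]
gripper_width: 0.053
gripper_force: 0.0
t 15.2 tcp [ 0.5703 -0.021   0.2199] ya 28.7 w 0.053 F [ 0.2  0.3 -0.2] | rows [ 0.24 -0.54 10.99] spin 0.473
```

```bash
python3 -m inch '[0.2,-0.5,4,0.475,0.2,-0.5,8,0.475,0.2,-0.5,12,0.475,0.2,-0.5,14,0.475,0.2,-0.5,14,0.475,0.2,-0.5,14,0.475]'
python3 - <<'E'
from h import *
go((.5645,-.0215,-.018),1.67)
f=grab_frame("wrist"); cv2.imwrite("pics/w6.png",f["img"][:,:,::-1])
E
```

```text
t: 15.8
eef_pos: [0.5625, -0.0186, 0.0803]
tcp_rot: [0.694, 0.72, -0.0, -0.0]
force: [0.3, -0.7, -0.5]
gripper_width: 0.0525
gripper_force: 0.0
t 15.8 tcp [ 0.5625 -0.0186  0.0803] ya 2.1 w 0.0525 F [ 0.3 -0.7 -0.5] | rows [-0.29  0.2   9.83] spin 0.008
```

View pics/w6.png

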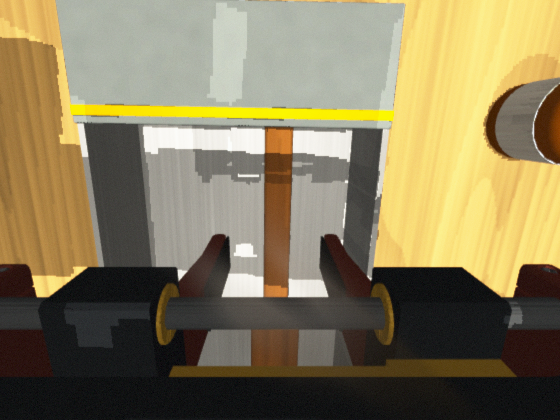

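The handle is at columns 265–292, centred between the fingers, whose tips are at columns 228 and 322. I'll descend slowly and watch for floor contact.

```bash
python3 -m inch '[-0.2,0.2,3,0,-0.2,0.2,6,0,-0.2,0.2,8,0,-0.2,0.2,9,0,-0.2,0.2,9.6,0,-0.2,0.2,9.8,0,-0.2,0.2,9.8,0]'
python3 -m inch '[0,0,0.2,0,0,0,0.4,0,0,0,0.4,0]'
python3 -m inch '[0,0,0.15,0,0,0,0.3,0,0,0,0.3,0]'
```

```text
t: 16.55
eef_pos: [0.5647, -0.0209, -0.0164]
tcp_rot: [0.694, 0.72, 0.0, 0.001]
force: [0.7, -0.2, 0.0]
gripper_width: 0.0523
gripper_force: 0.0
t: 16.85
eef_pos: [0.5639, -0.0209, -0.0211]
tcp_rot: [0.694, 0.72, 0.0, 0.0]
force: [-0.2, -0.1, -0.2]
gripper_width: 0.0531
gripper_force: 0.0
t: 17.15
eef_pos: [0.5636, -0.0209, -0.0244]
tcp_rot: [0.694, 0.72, -0.0, -0.0]
force: [0.1, -0.3, 0.2]
gripper_width: 0.0527
gripper_force: 0.0
```

```bash
python3 -m inch '[0,0,0.1,0,0,0,0.2,0,0,0,0.2,0]'
python3 -m inch '[0,0,0,0,0,0,0,0,0,0,0,0,0,0,0,0,0,0,0,0]' 0.05
```

```text
t: 17.45
eef_pos: [0.5637, -0.0208, -0.0264]
tcp_rot: [0.694, 0.72, -0.0, -0.0]
force: [0.9, -1.0, -0.3]
gripper_width: 0.053
gripper_force: 0.0
t: 17.95
eef_pos: [0.5639, -0.0209, -0.0262]
tcp_rot: [0.694, 0.72, 0.0, 0.0]
force: [-0.8, -0.3, -0.4]
gripper_width: 0.0239
gripper_force: 30.0
```

```bash
python3 -m inch '[0,0,-0.3,0,-1.5,0,-0.3,0,-3,0,-0.3,0,-4.5,0,-0.3,0,-5.3,0,-0.3,0,-5.7,0,-0.3,0,-5.7,0,-0.3,0]'
python3 -c "
from h import *
go((.5645,-.0215,.11),1.67); s=manip.get_state(); print(s['wrist_torque'])"
```

```text
t: 18.65
eef_pos: [0.5658, -0.0787, -0.0233]
tcp_rot: [0.695, 0.719, -0.0, -0.0]
force: [1.4, 0.2, -0.8]
gripper_width: 0.0236
gripper_force: 30.0
t 18.65 tcp [ 0.5658 -0.0787 -0.0233] ya 2.0 w 0.0236 F [ 1.4  0.2 -0.8] | rows [  5.72   0.07 -13.33] spin 0.006
[-0.01097997  0.03125507  0.01629552]
```

```bash
python3 -m inch '[0,0,-1.5,0,0,0,-3,0,0,0,-4,0,0,0,-4.8,0,0,0,-5.2,0,0,0,-5.2,0]'
python3 -m inch '[0,0,-0.4,0,0,0,-0.8,0,0,0,-1.2,0,0,0,-1.2,0]'
python3 -c "
from h import *
go((.5645,-.0215,.11),1.67); s=manip.get_state(); print(s['wrist_torque'])"
```

```text
t: 19.25
eef_pos: [0.5663, -0.0778, 0.0296]
tcp_rot: [0.694, 0.72, 0.0, 0.001]
force: [-0.2, -0.5, -0.9]
gripper_width: 0.0237
gripper_force: 30.0
t: 19.65
eef_pos: [0.5653, -0.0778, 0.0407]
tcp_rot: [0.694, 0.72, -0.0, -0.0]
force: [-1.2, -0.3, -3.2]
gripper_width: 0.0238
gripper_force: 30.0
t 19.65 tcp [ 0.5653 -0.0778  0.0407] ya 2.0 w 0.0238 F [-1.2 -0.3 -3.2] | rows [ 5.63  0.11 -6.92] spin 0.007
[ 0.14818732  0.28525781 -0.10508763]
```

```bash
python3 -m inch '[0,0,-0.4,0,0,0,-0.8,0,0,0,-1.2,0,0,0,-1.5,0,0,0,-1.5,0]'
python3 - <<'E'
from h import *
go((.5645,-.0215,.11),1.67); s=manip.get_state(); print(s['wrist_torque'])
f=grab_frame("side"); cv2.imwrite("pics/c7.png",cv2.resize(f["img"][140:330,160:400,::-1],None,fx=3,fy=3))
E
```

```text
t: 20.15
eef_pos: [0.5662, -0.0778, 0.0564]
tcp_rot: [0.694, 0.72, 0.0, 0.0]
force: [-1.2, -0.4, -2.6]
gripper_width: 0.0241
gripper_force: 30.0
t 20.15 tcp [ 0.5662 -0.0778  0.0564] ya 2.1 w 0.0241 F [-1.2 -0.4 -2.6] | rows [ 5.63  0.04 -5.36] spin 0.007
[ 0.14399058  0.13254452 -0.00033233]
```

View pics/c7.png

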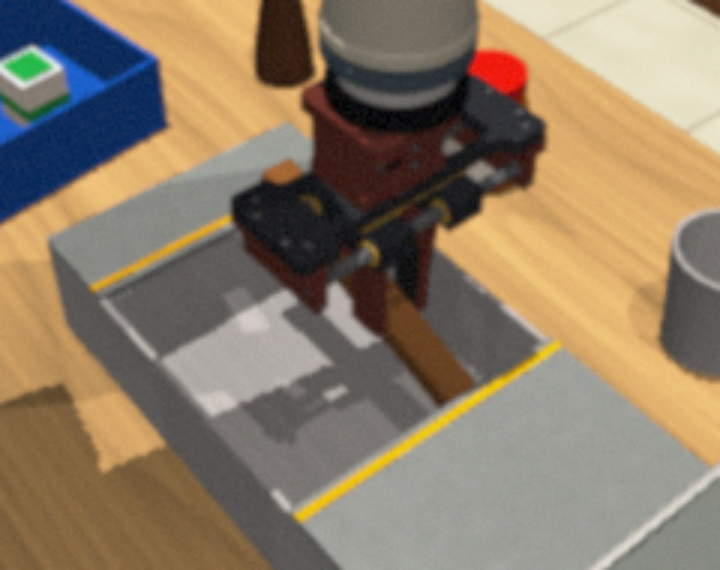

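The crop shows the handle end raised above the shallow cover at (285,172), with the handle slanting down to pass under the deep stripe at (460,395). Now I draw it out along the slant.

```bash
python3 - <<'E'
from h import *
f=grab_frame("side")
for th in (10,15,20,25):
    t=np.radians(th); p=np.array((.5625,-.0778+.115*np.cos(t)-.009*np.sin(t),.0957+.115*np.sin(t)+.009*np.cos(t)))
    c=R.from_quat(f["attitude"]).inv().apply(p-f["eye"]); v=f["mtx"]@c; print(th,((v[:2]/v[2]-(160,140))*3).round(0))
E
python3 -m inch '[1.5,0,-0.2,0,3.5,0,-0.6,0,5.5,0,-1,0,7.5,0,-1.4,0,7.5,0,-1.4,0]'
```

```text
10 [275. 181.]
15 [277. 173.]
20 [279. 164.]
25 [283. 157.]
t: 20.75
eef_pos: [0.5638, -0.0002, 0.0706]
tcp_rot: [0.693, 0.721, 0.001, 0.001]
force: [-0.2, -0.6, -0.6]
gripper_width: 0.0238
gripper_force: 30.0
```

```bash
python3 -m inch '[2,0,-0.4,0,4,0,-0.9,0,6,0,-1.4,0,8,0,-1.8,0,8,0,-1.8,0]'
python3 -m inch '[0,0,-2,0,0,0,-4,0,0,0,-4,0]'
```

```text
t: 21.25
eef_pos: [0.5609, 0.0789, 0.0885]
tcp_rot: [0.693, 0.72, 0.001, 0.0]
force: [0.1, -0.6, -1.0]
gripper_width: 0.0237
gripper_force: 30.0
t: 21.55
eef_pos: [0.5623, 0.0767, 0.1299]
tcp_rot: [0.694, 0.72, 0.002, 0.002]
force: [0.5, 0.5, 0.2]
gripper_width: 0.0238
gripper_force: 30.0
```

```bash
python3 -m inch '[0,0,-3,0,0,0,-6,0,0,0,-9,0,0,0,-12,0,0,0,-14,0,0,0,-15,0,0,0,-15,0,0,0,-15,0]'
python3 -m inch '[0,0,0,0,0,0,0,0,0,0,0,0,0,0,0,0]'
python3 - <<'E'
from h import *
s=manip.get_state(); print(abs(s["joint_vel"]).max()); G=s["eef_pos"]+[0,0,.039]
for n in ("side","scene"):
    f=grab_frame(n)
    for c in comps(f,(5,110,30),(14,255,230),60)[:8]: print(n,cv2.boundingRect(c),cv2.contourArea(c))
    for th in (15,20,30,45,60):
        t=np.radians(th); o=[]
        for L in (.115,-.205):
            p=G+np.array((0,L*np.cos(t),L*np.sin(t))); c=R.from_quat(f["attitude"]).inv().apply(p-f["eye"]); v=f["mtx"]@c; o+=(v[:2]/v[2]).round(0).tolist()
        print(th,o)
    for nm,lo,hi in (("red",(0,200,120),(6,255,255)),("green",(55,150,80),(75,255,255))):
        print(n,nm,[ray(f,cen(c),.055)[0].round(3) for c in comps(f,lo,hi)])
E
```

```text
t: 22.35
eef_pos: [0.5596, 0.0767, 0.2763]
tcp_rot: [0.694, 0.72, -0.001, -0.001]
force: [-0.3, 1.0, -0.8]
gripper_width: 0.0234
gripper_force: 30.0
t: 22.75
eef_pos: [0.5602, 0.0771, 0.2773]
tcp_rot: [0.694, 0.72, -0.0, -0.0]
force: [-0.3, -1.1, -1.3]
gripper_width: 0.0239
gripper_force: 30.0
0.002763352633972192
side (118, 46, 442, 189) 9030.5
side (0, 100, 99, 42) 1208.0
side (192, 0, 29, 35) 247.0
side (226, 3, 17, 28) 61.0
15 [196.0, 62.0, 306.0, 185.0]
20 [196.0, 57.0, 303.0, 192.0]
30 [197.0, 48.0, 296.0, 203.0]
45 [200.0, 37.0, 283.0, 212.0]
60 [206.0, 30.0, 269.0, 212.0]
side red [array([0.821, 0.104]), array([0.438, 0.325])]
side green [array([0.528, 0.342])]
scene (82, 0, 97, 69) 5553.0
scene (299, 270, 26, 59) 1032.0
scene (256, 103, 108, 39) 978.0
scene (0, 153, 55, 31) 711.0
scene (282, 91, 26, 22) 169.0
scene (322, 60, 17, 21) 117.5
scene (551, 177, 9, 22) 88.0
15 [357.0, 139.0, 261.0, 117.0]
20 [356.0, 134.0, 263.0, 124.0]
30 [355.0, 124.0, 266.0, 138.0]
45 [349.0, 109.0, 274.0, 158.0]
60 [342.0, 96.0, 284.0, 176.0]
scene red [array([ 0.207, -0.448]), array([ 0.044, -0.316]), array([0.754, 0.03 ]), array([0.436, 0.327])]
scene green [array([0.525, 0.343])]
```

```bash
python3 -c "
from cell import workorder; print(workorder.finish_job())"
```

```text
the job is handed in; nothing more can be done
None
```

I handed the job in: both cartons stand upright in the tote, and the spatula is held still on the slant, with its lowest point about 150 mm above the cover plates. The jar, cup and mill were never approached. The job took about 23 s of the 72 s allowed, and the hand-in returned no verdict.

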